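Load the tinting tins into the numbered carrier

TASK

Load the round tin carrier in number order, where white studs beside each pocket give its number: first the red tin into pocket one, then the yellow tin into pocket two, then the blue tin into pocket three. Set each tin down gently, not dropped, so that it stands upright on the pocket's floor, and let go of it before going on to the next. Leave the green tin in pocket four, the white tin and everything else on the bench where they are.

Things in the scene. Friction and masses are not known exactly. Their poses are not given: they have to be found in the camera images.
- red_tin_center (a point): A closed metal tin, a plain upright cylinder 56 mm in diameter and 100 mm tall, about 0.4 kg, with red sides and a red lid centre inside a bare steel rim. This point is the tin's centre, 50 mm above its underside; z runs up the tin's axis. Stands on the bench at the start.
- yellow_tin_center (a point): A closed metal tin, a plain upright cylinder 56 mm in diameter and 100 mm tall, about 0.4 kg, with yellow sides and a yellow lid centre inside a bare steel rim. This point is the tin's centre, 50 mm above its underside; z runs up the tin's axis. Stands on the bench at the start.
- blue_tin_center (a point): A closed metal tin, a plain upright cylinder 56 mm in diameter and 100 mm tall, about 0.4 kg, with blue sides and a blue lid centre inside a bare steel rim. This point is the tin's centre, 50 mm above its underside; z runs up the tin's axis. Stands on the bench at the start.
- white_tin_center (a point): A closed metal tin, a plain upright cylinder 56 mm in diameter and 100 mm tall, about 0.4 kg, with white sides and a white lid centre inside a bare steel rim. This point is the tin's centre, 50 mm above its underside; z runs up the tin's axis. A stray that stands among the other tins on the bench; it is not to be loaded.
- green_tin_center (a point): A closed metal tin, a plain upright cylinder 56 mm in diameter and 100 mm tall, about 0.4 kg, with green sides and a green lid centre inside a bare steel rim. This point is the tin's centre, 50 mm above its underside; z runs up the tin's axis. Already stands in pocket four at the start and stays there.
- carrier: The tin carrier, fixed to the bench: a black disc 304 mm in diameter and 12 mm thick with four grey round cups (pockets), 76 mm across outside, at 90 degree steps, their centres 85 mm from the disc's centre; a low steel hub (48 mm across, top 22 mm above the bench) in the middle. Origin: centre of the underside, on the bench; z up; its x axis points to pocket one, y to pocket two. It may be turned any way round.
- pocket1 (a point): Pocket one of the carrier, marked by one white round stud (16 mm across, 3 mm high) on the disc's edge outside the cup. Cup inner diameter 68 mm, wall 4 mm, rim 24 mm above its floor. This point is the centre of the cup's floor, 16 mm above the bench; a tin standing in it has its centre 50 mm above this point. Axes as the carrier's, z up.
- pocket2 (a point): Pocket two of the carrier, marked by two white round studs (16 mm across, 3 mm high) on the disc's edge outside the cup. Cup inner diameter 68 mm, wall 4 mm, rim 24 mm above its floor. This point is the centre of the cup's floor, 16 mm above the bench; a tin standing in it has its centre 50 mm above this point. Axes as the carrier's, z up.
- pocket3 (a point): Pocket three of the carrier, marked by three white round studs (16 mm across, 3 mm high) on the disc's edge outside the cup. Cup inner diameter 68 mm, wall 4 mm, rim 24 mm above its floor. This point is the centre of the cup's floor, 16 mm above the bench; a tin standing in it has its centre 50 mm above this point. Axes as the carrier's, z up.
- pocket4 (a point): Pocket four of the carrier, marked by four white round studs (16 mm across, 3 mm high) on the disc's edge outside the cup. Cup inner diameter 68 mm, wall 4 mm, rim 24 mm above its floor. This point is the centre of the cup's floor, 16 mm above the bench; a tin standing in it has its centre 50 mm above this point. Axes as the carrier's, z up.
- brush: Paint brush lying on the bench, 200 mm long, beside the tins, on the robot's right. Origin on its underside near the middle; x along it.
- filler_knife: Broad filler knife with a steel blade 110 by 90 mm, a wooden handle and a dab of hardened green filler, lying on the bench. About 230 mm long, 18 mm high; origin on the underside, x towards the blade.
- mixing_cup: White open mixing cup, 90 mm across the rim, 110 mm tall, beyond the tins. Origin: centre of its underside.
- hardener_bottle: White bottle with a red cap, 60 mm in diameter, 160 mm tall, beyond the tins. Origin: centre of its underside.
- solvent_can: Bare metal can with orange panels and a red cap and handle, 60 by 100 mm, 154 mm tall with the handle, beyond the tins and the carrier. Origin: centre of its underside.
Not all that is in view belongs to the job. What is meant by the part that bears blue_tin_center is not black or orange, and is the larger of those in its own colour.

How it is judged:
On the way, in this order (a step that is already met when the one before it is completed fails the run):
1. the red tin stands in pocket one, released (horizontal distance between red_tin_center and pocket1 below 0.012 m and z of red_tin_center in the frame of pocket1 between 0.044 and 0.056 m and angle between red_tin_center's own z axis and vertical below 0.1 rad and contact force between the fingers and red_tin below 0.1 N), for 0.2 s.
2. the yellow tin stands in pocket two, released (horizontal distance between yellow_tin_center and pocket2 below 0.012 m and z of yellow_tin_center in the frame of pocket2 between 0.044 and 0.056 m and angle between yellow_tin_center's own z axis and vertical below 0.1 rad and contact force between the fingers and yellow_tin below 0.1 N), for 0.2 s.
3. the blue tin stands in pocket three, released (horizontal distance between blue_tin_center and pocket3 below 0.012 m and z of blue_tin_center in the frame of pocket3 between 0.044 and 0.056 m and angle between blue_tin_center's own z axis and vertical below 0.1 rad and contact force between the fingers and blue_tin below 0.1 N), for 0.2 s.
At the end, for the whole second after the job is handed in: The red, yellow, blue and green tins stand in pockets one, two, three and four: each within 12 mm of its pocket's centre sideways and 6 mm in height of standing on the floor, within 0.1 rad of upright, at rest (under 0.02 m/s) (horizontal distance between red_tin_center and pocket1 below 0.012 m and z of red_tin_center in the frame of pocket1 between 0.044 and 0.056 m and angle between each of red_tin_center, yellow_tin_center, blue_tin_center, green_tin_center's own z axis and vertical below 0.1 rad and linear speed of each of red_tin, yellow_tin, blue_tin, green_tin below 0.02 m/s and horizontal distance between yellow_tin_center and pocket2 below 0.012 m and z of yellow_tin_center in the frame of pocket2 between 0.044 and 0.056 m and horizontal distance between blue_tin_center and pocket3 below 0.012 m and z of blue_tin_center in the frame of pocket3 between 0.044 and 0.056 m and horizontal distance between green_tin_center and pocket4 below 0.012 m and z of green_tin_center in the frame of pocket4 between 0.044 and 0.056 m); the robot touches nothing.
It fails at once if a tin is dropped: let go over the carrier with its underside more than 30 mm above the pocket floors ((horizontal distance between red_tin_center and carrier below 0.15 m and z of red_tin_center in the frame of pocket1 above 0.08 m and contact force between the fingers and red_tin below 0.1 N) or (horizontal distance between yellow_tin_center and carrier below 0.15 m and z of yellow_tin_center in the frame of pocket1 above 0.08 m and contact force between the fingers and yellow_tin below 0.1 N) or (horizontal distance between blue_tin_center and carrier below 0.15 m and z of blue_tin_center in the frame of pocket1 above 0.08 m and contact force between the fingers and blue_tin below 0.1 N)).
It fails at once if the white tin or the green tin is shifted by more than 30 mm (distance of any of white_tin_center, green_tin_center from where it was at the start of the episode above 0.03 m).
It fails at once if the brush, filler knife, mixing cup, hardener bottle or solvent can is shifted by more than 30 mm (distance of any of brush, filler_knife, mixing_cup, hardener_bottle, solvent_can from where it was at the start of the episode above 0.03 m).
It also fails if it takes over 69 s, if anything falls off the work surface, if the arm or the gripper's body presses on something with over 40 N, if the wrist force passes 120 N, or if a joint passes its speed limit or range.

ROBOT

A 6-joint arm with a two-finger parallel gripper is mounted at the origin on the work surface. World frame = base frame: x ahead of the robot, y to its left, z up, the work surface at z = 0. Lengths are in m, angles in rad, forces in N, time in s.
With the tool pointing down it reaches from about 0.35 to 0.975 m from the base axis. Payload 4.9 kg.
Tool frame: the origin (TCP) lies midway between the tips of the shut fingers; the grasp point (between the pads) lies 19 mm behind it; x points along the fingers, z is the direction in which the jaws open and shut, and the axes are right-handed (so a half turn about x gives the same grasp; the last joint's range is limited). The gripper opens to 85 mm and grips with 20 to 120 N. Pads are 22 mm wide; open, the fingers measure 114 mm over their backs; the gripper's body (76 mm by 85 mm) begins 54 mm behind the grasp point. The pads swing forward as they close: fully open they stand 13 mm farther back than shut.
Start: joints at [-1.237, 0.053, 1.613, -0, 1.476, -0.119], TCP at [0.273, -0.562, 0.231] pointing down, gripper open.
Joint ranges: [-3.01, 3.01], [-1.01, 2.22], [0.06, 2.58], [-1.02, 4.17], [0.09, 2.62], [-3.14, 3.14]. Speed limits (rad/s): [2.57, 2.57, 3.14, 3.14, 3.14, 3.14].

INTERFACE

Orientations are given as a unit quaternion [w, x, y, z].
In Python, from plant import state, cams, workorder, nets gives the robot as it stands.
- The arm moves only by the tool play_rows, never from a script. Its argument "motion" is a list of rows, each a list of 3 entries, a list of its own where there are three numbers: the closure, from -1 (fully open) to 1 (shut), then the shift along the world's x, y, z in m, then the turn about the world's z in rad. A call has 1 to 5 rows; each row is the pose to reach, as a shift and turn from the pose commanded when the call began; what a row does not reach only later rows make up. A row lasts 1/10 s, in which the tool goes at most 50 mm and 8.59 degrees, less where a joint would pass 70% of its speed; a pose out of reach is approached as far as the arm can. A call with a gripper value outside its range is refused whole. The fingers move at their own pace and stop on an object; the grip force is fixed at half the most. Time passes only in rows, so rows that repeat a pose let the fingers close. It gives the time, the measured TCP pose, the force and the opening at its end, in the units of the state.
- state(): the state, without advancing time (a new reading comes with each control period).
- cams.grab_frame(name): name is "scene" or "top" or "wrist"; returns (picture, depth): 384x512x3 uint8, red, green, blue; 384x512 float32, m along the optical axis (not along the pixel's ray), 0 where there is no reading.
- cams.camera_info(name): a dict with "K" (3x3 intrinsics, pixels), "rvec" (rotation vector, rad) and "tvec" (3), from world to camera coordinates, as OpenCV has them. Camera axes: x right, y down, z forward; pixel columns grow to the right and rows downward; lengths in m; the calibration is good to about 2 mm. A picture is of the moment at which its call begins: read the wrist's pose just before it. camera_info takes no time and is no camera call; for the wrist camera it gives the pose at the moment of the call.
- workorder.job_done(): hands the job in, once; it reports no verdict.
Trained networks look in the newest picture that a camera, given by its name, has taken for a name from the list of things; names that differ only in an ending like _2 or _b are one class to them, and where a whole thing is asked for, a point or a joint stands for the part that bears it (a point fixed in the world has none). Each returns a list of dicts, best first, with "score" (0 to 1); they miss things now and then, are a little off and sometimes report something else, mostly with a low value. They report only what shows in the picture. A call takes as long as a camera call. They do not tell look-alikes from the thing itself.
- nets.recognise(camera, target): "at" ([x, y, z] in m, in world coordinates, good to about 4 mm: the middle of the surface that is visible of it).
- nets.landmark_of(camera, target): "at" ([x, y, z] in m, in world coordinates, good to about 4 mm: a listed point, or the origin of a listed thing).
The state is a dict: "time": time; "joint_pos": joint angles; "joint_vel": joint speeds; "joint_efforts": joint torques, N m; "tool_pos": TCP position; "tool_rot": TCP orientation; "contact_force": force on the tool from outside, world axes, zero at the start; "ft_torque": the same for the moment, N m; "gripper_width": opening from 0.0 (shut) to 1.0 (fully open).
Only numpy, scipy, OpenCV 4.12 (cv2) and the standard library are available. Lean on these libraries where they do the work, as an engineer would, in place of code of your own. Each camera call takes 0.05 s, during which the arm holds its last target.

## Working session

There is one attempt and no reset: what is moved stays moved. The work goes in short steps, Python scripts to look and compute and a tool call to move; the robot and the scene stay as the last step left them, time stands still between calls to the robot, and variables do not carry over. Pictures are saved under pics/ and viewed, and the job is handed in when it is done.

Besides the shell and the picture viewer there is one more tool, called after "Request:" by a JSON object that holds its "api" and its "payload". play_rows: Moves the arm, as the interface text tells. Its arguments: {"type":"object","properties":{"motion":{"type":"array","items":{"type":"array"}}},"required":["motion"]}

```bash
ls; mkdir -p pics; python3 - <<'E'
from plant import state,cams,workorder,nets
import cv2
s=state();print(s)
for n in["scene","top"]:
    p,d=cams.grab_frame(n);cv2.imwrite(f"pics/{n}0.png",p[:,:,::-1]);
E
```

```text
pics
{'time': 0.0, 'joint_pos': array([-1.23702923e+00,  5.33341592e-02,  1.61427118e+00, -7.23789499e-06,
        1.47598201e+00, -1.18977661e-01]), 'joint_vel': array([ 0.00063572,  0.00055296,  0.00031267, -0.00015109, -0.00034112,
        0.00080175]), 'joint_efforts': array([-1.09820874e-03, -3.93682158e+01, -3.70177495e+01, -2.22439189e-04,
        6.98784730e-03,  2.48194596e-05]), 'tool_pos': array([ 0.27320754, -0.56144693,  0.23009071]), 'tool_rot': array([ 0.59891445,  0.3754615 ,  0.60001616, -0.37458077]), 'contact_force': array([0.20178384, 1.00537732, 0.11856452]), 'ft_torque': array([-0.01795948, -0.00794259,  0.0310387 ]), 'gripper_width': 0.9982465831137993}
```

View pics/scene0.png

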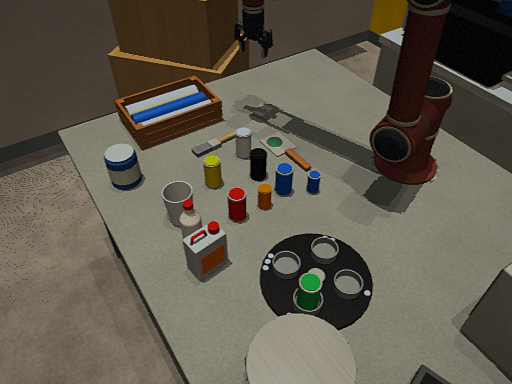

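View pics/top0.png

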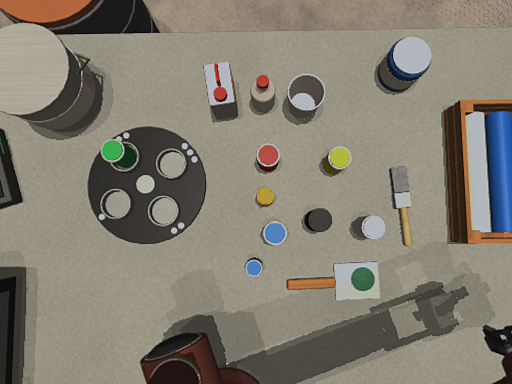

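The top view shows the red lid at (268,156), yellow at (340,158), white at (372,227), green at (112,150) and black at (318,220). Orange is at (265,196). For blue there are two tins: the larger at (274,233) and a small one at (254,267). The larger one fits "larger of its own colour", and I'll check it in a crop. The carrier disc is around (147,185).

```bash
cat > h.py <<'E'
from plant import state,cams,workorder,nets
import cv2,numpy as np
def world(name,d):
    c=cams.camera_info(name);K=np.array(c["K"]);R=cv2.Rodrigues(np.array(c["rvec"]))[0];t=np.array(c["tvec"]).ravel()
    v,u=np.mgrid[:d.shape[0],:d.shape[1]]
    P=np.stack([(u-K[0,2])/K[0,0]*d,(v-K[1,2])/K[1,1]*d,d],-1)
    return (P-t)@R
def lid(W,d,u,v,zlo,zhi,r=22):
    m=np.zeros(d.shape,bool);m[max(0,v-r):v+r,max(0,u-r):u+r]=1
    m&=(d>0)&(W[...,2]>zlo)&(W[...,2]<zhi)
    n,l=cv2.connectedComponents(m.astype(np.uint8))
    k=l[v,u]
    if k==0:
        print("no",u,v,W[v,u]);return None
    q=W[l==k]
    c,rr=cv2.minEnclosingCircle((q[:,:2]*1000).astype(np.float32))
    return np.round([*q[:,:2].mean(0),np.median(q[:,2]),c[0]/1000,c[1]/1000,rr/1000,len(q)],4)
E
python3 - <<'E'
from h import *
p,d=cams.grab_frame("top");W=world("top",d)
cv2.imwrite("pics/topcrop.png",cv2.resize(p[110:290,80:420][:,:,::-1],None,fx=2.3,fy=2.3,interpolation=cv2.INTER_CUBIC))
for n,u,v in [("red",268,156),("yel",340,158),("blue",274,233),("sblue",254,267),("white",372,227),("black",318,220),("orange",265,196),("green",112,150)]:
    print(n,W[v,u].round(3),lid(W,d,u,v,W[v,u,2]-.008,W[v,u,2]+.008))
# carrier disc
print("hub",W[184,145])
g=p.max(2);m=(p.min(2)>150)&(W[...,2]<.03)&(W[...,2]>.005)
n,l,st,ce=cv2.connectedComponentsWithStats(m.astype(np.uint8))
for i in range(1,n):
    q=W[l==i]
    if 85<ce[i][0]<210: print("stud",ce[i].round(1),st[i,4],q.mean(0).round(4))
for t in ["carrier","pocket1","pocket2","pocket3","pocket4","red_tin_center","yellow_tin_center","blue_tin_center","green_tin_center","white_tin_center","mixing_cup","hardener_bottle","filler_knife","brush"]:
    print(t,[(np.round(x["at"],3).tolist(),round(x["score"],2)) for x in nets.landmark_of("top",t)[:3]])
print(state()["time"])
E
```

```text
red [ 0.618 -0.11   0.1  ] [ 6.224e-01 -1.093e-01  9.810e-02  6.227e-01 -1.090e-01  2.800e-02
  4.350e+02]
yel [ 0.612 -0.279  0.096] [ 6.133e-01 -2.768e-01  9.790e-02  6.139e-01 -2.774e-01  2.800e-02
  4.470e+02]
blue [ 0.438 -0.122  0.1  ] [ 4.396e-01 -1.225e-01  9.810e-02  4.396e-01 -1.225e-01  2.770e-02
  4.560e+02]
sblue [ 0.359 -0.074  0.074] [ 3.578e-01 -7.180e-02  7.020e-02  3.577e-01 -7.190e-02  1.990e-02
  2.280e+02]
white [ 0.45  -0.348  0.096] [ 4.502e-01 -3.488e-01  9.790e-02  4.495e-01 -3.497e-01  2.830e-02
  4.650e+02]
black [ 0.467 -0.224  0.099] [ 4.686e-01 -2.275e-01  9.790e-02  4.685e-01 -2.277e-01  2.770e-02
  4.550e+02]
orange [ 0.526 -0.102  0.074] [ 5.277e-01 -1.018e-01  7.420e-02  5.280e-01 -1.019e-01  2.110e-02
  2.420e+02]
green [0.635 0.251 0.116] [6.351e-01 2.518e-01 1.144e-01 6.353e-01 2.534e-01 2.850e-02 4.460e+02]
hub [0.56439434 0.20249008 0.01950354]
stud [125.7 135. ] 24 [0.6926 0.2556 0.0147]
stud [118.6 138. ] 15 [0.6853 0.2742 0.0138]
stud [184.  145.5] 26 [0.6633 0.1049 0.0134]
stud [189.5 152. ] 26 [0.6461 0.0906 0.0137]
stud [175.  156.4] 60 [0
[... 1836 characters left out ...]
, 0.019], 0.8)]
pocket3 [([0.497, 0.152, 0.018], 0.89), ([0.619, 0.13, 0.017], 0.81), ([0.515, 0.27, 0.019], 0.8)]
pocket4 [([0.497, 0.152, 0.018], 0.89), ([0.619, 0.13, 0.017], 0.81), ([0.515, 0.27, 0.019], 0.8)]
red_tin_center [([0.622, -0.11, 0.047], 0.89)]
yellow_tin_center [([0.614, -0.278, 0.051], 0.57)]
blue_tin_center [([0.468, -0.226, 0.051], 0.7), ([0.528, -0.1, 0.036], 0.67), ([0.437, -0.122, 0.05], 0.6)]
green_tin_center [([0.638, 0.251, 0.065], 0.77)]
white_tin_center [([0.452, -0.354, 0.047], 0.61)]
mixing_cup [([0.766, -0.204, 0.001], 0.81)]
hardener_bottle [([0.783, -0.097, -0.0], 0.97)]
filler_knife [([0.311, -0.231, 0.002], 0.77)]
brush [([0.499, -0.449, 0.001], 0.55)]
0.85
```

View pics/topcrop.png

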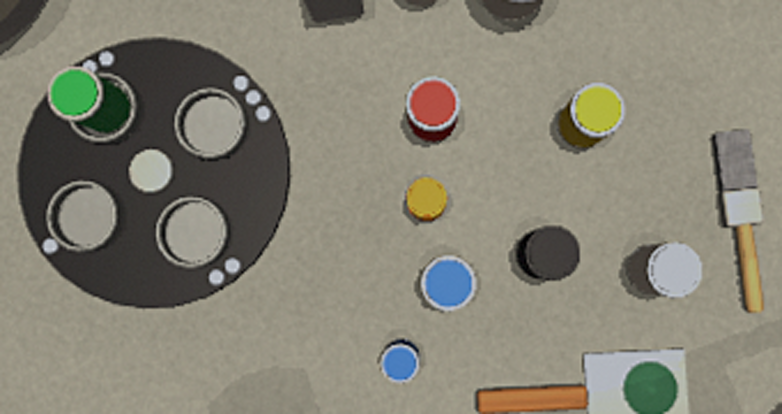

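The crop confirms it: the larger blue tin (447,283 in the crop, 28 mm radius, about 98 mm tall) is the target. Fitted carrier centre is (.565,.202), with pocket-one direction at 126°:

| Pocket | Studs | Position |
|---|---|---|
| 1 | one | (.515,.271) |
| 2 | two | (.496,.152) |
| 3 | three | (.615,.1335) |
| 4 | green tin | (.634,.252) |

This agrees with the networks. Next I move to the red tin at (.6225,-.109).

Request:
{"api": "play_rows", "payload": {"motion": [[-1, [0.349, 0.453, 0], 0], [-1, [0.349, 0.453, 0], 0], [-1, [0.349, 0.453, 0], 0], [-1, [0.349, 0.453, 0], 0], [-1, [0.349, 0.453, 0], 0]]}}

```text
time: 1.35
tool_pos: [0.4269, -0.3623, 0.2316]
tool_rot: [0.6, 0.375, 0.599, -0.375]
contact_force: [0.9, -0.5, -0.3]
gripper_width: 1.0
```

Request:
{"api": "play_rows", "payload": {"motion": [[-1, [0.196, 0.254, 0], 0], [-1, [0.196, 0.254, 0], 0], [-1, [0.196, 0.254, 0], 0], [-1, [0.196, 0.254, 0], 0], [-1, [0.196, 0.254, 0], 0]]}}

```text
time: 1.85
tool_pos: [0.5798, -0.1642, 0.2316]
tool_rot: [0.6, 0.375, 0.599, -0.375]
contact_force: [1.0, -0.5, -0.2]
gripper_width: 1.0
```

Request:
{"api": "play_rows", "payload": {"motion": [[-1, [0, 0, 0], 0], [-1, [0, 0, 0], 0]]}}

```text
time: 2.05
tool_pos: [0.5791, -0.165, 0.2312]
tool_rot: [0.6, 0.374, 0.6, -0.374]
contact_force: [0.6, -0.2, -0.2]
gripper_width: 1.002
```

Request:
{"api": "play_rows", "payload": {"motion": [[-1, [0.0435, 0.056, 0], 0], [-1, [0.0435, 0.056, 0], 0], [-1, [0.0435, 0.056, -0.03], 0], [-1, [0.0435, 0.056, -0.05], 0], [-1, [0.0435, 0.056, -0.05], 0]]}}

```text
time: 2.55
tool_pos: [0.6195, -0.1108, 0.1771]
tool_rot: [0.597, 0.375, 0.602, -0.376]
contact_force: [0.3, -0.3, -0.8]
gripper_width: 0.999
```

```bash
python3 - <<'E'
from h import *
print(state()["tool_pos"])
p,d=cams.grab_frame("wrist");cv2.imwrite("pics/w1.png",p[:,:,::-1])
W=world("wrist",d)
m=(W[...,2]>.09)&(W[...,2]<.106)&(d>0)
m&=(np.hypot(W[...,0]-.6225,W[...,1]+.109)<.045)
q=W[m];print(len(q),q.mean(0) if len(q) else 0,q.min(0),q.max(0))
E
```

```text
[ 0.61947462 -0.11079438  0.17713286]
3327 [ 0.6243442  -0.10978869  0.10141176] [ 0.59500506 -0.13822114  0.09020095] [ 0.65052457 -0.08284009  0.10452765]
```

View pics/w1.png

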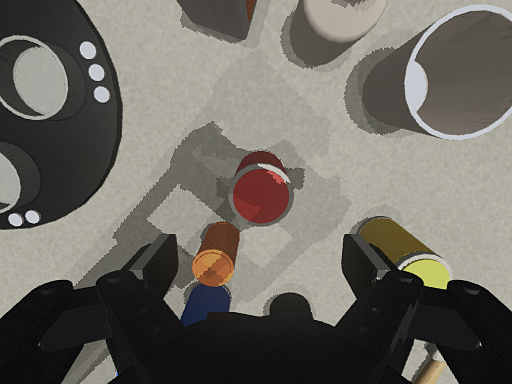

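The wrist view shows the red lid at (262,193) between the fingers, and its position agrees with the top camera. I'll descend.

Request:
{"api": "play_rows", "payload": {"motion": [[-1, [0.002, 0.001, -0.03], 0], [-1, [0.002, 0.001, -0.06], 0], [-1, [0.002, 0.001, -0.09], 0], [-1, [0.002, 0.001, -0.12], 0], [-1, [0.002, 0.001, -0.13], 0]]}}

```text
time: 3.1
tool_pos: [0.6226, -0.1097, 0.0494]
tool_rot: [0.598, 0.375, 0.6, -0.376]
contact_force: [-0.3, -0.4, 0.3]
gripper_width: 1.0
```

Request:
{"api": "play_rows", "payload": {"motion": [[-1, [0, 0, 0], 0], [-1, [0, 0, 0], 0]]}}

```text
time: 3.3
tool_pos: [0.6256, -0.1099, 0.0537]
tool_rot: [0.6, 0.375, 0.598, -0.375]
contact_force: [0.1, -0.3, 0.0]
gripper_width: 1.003
```

Request:
{"api": "play_rows", "payload": {"motion": [[-1, [-0.002, 0, -0.002], 0], [1, [-0.002, 0, -0.002], 0], [1, [-0.002, 0, -0.002], 0], [1, [-0.002, 0, -0.002], 0], [1, [-0.002, 0, -0.002], 0]]}}

```text
time: 3.8
tool_pos: [0.623, -0.1094, 0.0506]
tool_rot: [0.6, 0.375, 0.599, -0.375]
contact_force: [-0.1, -1.0, 5.2]
gripper_width: 0.642
```

Request:
{"api": "play_rows", "payload": {"motion": [[1, [0, 0, 0], 0], [1, [0, 0, 0], 0], [1, [0, 0, 0], 0], [1, [0, 0, 0], 0], [1, [0, 0, 0], 0]]}}

```text
time: 4.3
tool_pos: [0.623, -0.1094, 0.0506]
tool_rot: [0.6, 0.375, 0.599, -0.375]
contact_force: [-0.6, -1.3, 6.3]
gripper_width: 0.642
```

Request:
{"api": "play_rows", "payload": {"motion": [[1, [0, 0, 0.02], 0], [1, [0, 0, 0.05], 0], [1, [0, 0, 0.09], 0], [1, [0, 0, 0.12], 0], [1, [0, 0, 0.13], 0]]}}

```text
time: 4.8
tool_pos: [0.6233, -0.1092, 0.1818]
tool_rot: [0.601, 0.375, 0.598, -0.375]
contact_force: [0.3, 0.2, -4.8]
gripper_width: 0.645
```

Request:
{"api": "play_rows", "payload": {"motion": [[1, [-0.01, 0.035, 0], 0], [1, [-0.02, 0.07, 0], 0], [1, [-0.03, 0.11, 0], 0], [1, [-0.041, 0.15, 0], 0], [1, [-0.053, 0.19, 0], 0]]}}

```text
time: 5.3
tool_pos: [0.5668, 0.0824, 0.1758]
tool_rot: [0.598, 0.374, 0.601, -0.376]
contact_force: [0.7, 0.6, -3.6]
gripper_width: 0.641
```

Request:
{"api": "play_rows", "payload": {"motion": [[1, [-0.012, 0.04, 0], 0], [1, [-0.023, 0.08, 0], 0], [1, [-0.034, 0.12, 0], 0], [1, [-0.044, 0.16, 0], 0], [1, [-0.053, 0.185, 0], 0]]}}

```text
time: 5.8
tool_pos: [0.5135, 0.268, 0.1758]
tool_rot: [0.598, 0.373, 0.601, -0.376]
contact_force: [-0.2, -0.3, -6.4]
gripper_width: 0.642
```

Request:
{"api": "play_rows", "payload": {"motion": [[1, [0, 0.004, 0], 0], [1, [0, 0.004, 0], 0], [1, [0, 0.004, 0], 0]]}}

```text
time: 6.1
tool_pos: [0.5157, 0.269, 0.1776]
tool_rot: [0.599, 0.374, 0.6, -0.376]
contact_force: [-0.0, -0.4, -5.0]
gripper_width: 0.641
```

```bash
python3 - <<'E'
from h import *
from scipy.optimize import least_squares
s=state();print(s["tool_pos"])
for cam in ["wrist","top"]:
    p,d=cams.grab_frame(cam);W=world(cam,d)
    if cam=="wrist":cv2.imwrite("pics/w2.png",p[:,:,::-1])
    for n,c in [("p1",(.515,.271)),("p2",(.496,.152)),("p3",(.615,.1335)),("p4",(.634,.252))]:
        r=np.hypot(W[...,0]-c[0],W[...,1]-c[1])
        m=(d>0)&(r<.046)&(r>.027)&(W[...,2]>.033)&(W[...,2]<.046)
        q=W[m][:,:2]
        if len(q)<30: print(cam,n,len(q));continue
        f=least_squares(lambda v:np.hypot(q[:,0]-v[0],q[:,1]-v[1])-.036,c,loss="soft_l1",f_scale=.002)
        print(cam,n,len(q),f.x.round(4),np.abs(f.fun).mean().round(4))
E
```

```text
[0.51571139 0.26897686 0.17755663]
wrist p1 545 [0.5143 0.2705] 0.0011
wrist p2 561 [0.4954 0.1532] 0.001
wrist p3 1350 [0.6136 0.1343] 0.001
wrist p4 738 [0.6333 0.2513] 0.0019
top p1 123 [0.5155 0.2709] 0.0011
top p2 170 [0.4967 0.1523] 0.0011
top p3 161 [0.6151 0.1336] 0.0011
top p4 119 [0.634  0.2524] 0.0014
```

View pics/w2.png

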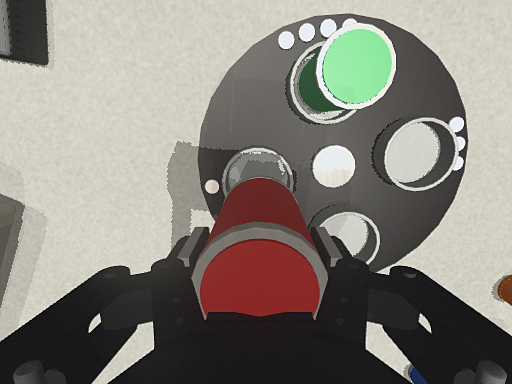

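The wrist view shows the held red tin over the empty cup at (257,178), which has the single stud at (212,187). The rim fits agree within 1.5 mm. I'll lower it.

Request:
{"api": "play_rows", "payload": {"motion": [[1, [-0.001, 0.002, -0.02], 0], [1, [-0.001, 0.002, -0.045], 0], [1, [-0.001, 0.002, -0.07], 0], [1, [-0.001, 0.002, -0.09], 0], [1, [-0.001, 0.002, -0.1], 0]]}}

```text
time: 6.7
tool_pos: [0.5142, 0.2704, 0.0767]
tool_rot: [0.598, 0.374, 0.6, -0.377]
contact_force: [0.2, 0.1, -4.7]
gripper_width: 0.64
```

Request:
{"api": "play_rows", "payload": {"motion": [[1, [0, 0, 0], 0], [1, [0, 0, 0], 0]]}}

```text
time: 6.9
tool_pos: [0.5161, 0.2718, 0.0802]
tool_rot: [0.6, 0.376, 0.599, -0.375]
contact_force: [0.6, -0.9, -5.3]
gripper_width: 0.642
```

Request:
{"api": "play_rows", "payload": {"motion": [[1, [-0.001, -0.001, -0.003], 0], [1, [-0.001, -0.001, -0.006], 0], [1, [-0.001, -0.001, -0.009], 0], [1, [-0.001, -0.001, -0.011], 0], [1, [-0.001, -0.001, -0.011], 0]]}}

```text
time: 7.4
tool_pos: [0.5139, 0.2709, 0.0679]
tool_rot: [0.599, 0.375, 0.6, -0.375]
contact_force: [-0.0, -0.4, -5.1]
gripper_width: 0.647
```

Request:
{"api": "play_rows", "payload": {"motion": [[1, [0, 0, -0.001], 0], [1, [0, 0, -0.002], 0], [1, [0, 0, -0.002], 0]]}}

```text
time: 7.7
tool_pos: [0.5145, 0.2711, 0.0666]
tool_rot: [0.6, 0.375, 0.599, -0.375]
contact_force: [0.2, 0.9, -3.8]
gripper_width: 0.639
```

Almost touching: the force is falling as the floor takes the weight. 1 mm more.

Request:
{"api": "play_rows", "payload": {"motion": [[1, [0, 0, -0.001], 0], [1, [0, 0, -0.001], 0]]}}

```text
time: 7.9
tool_pos: [0.5146, 0.2712, 0.0666]
tool_rot: [0.6, 0.375, 0.599, -0.375]
contact_force: [-2.9, -1.0, 5.5]
gripper_width: 0.639
```

Request:
{"api": "play_rows", "payload": {"motion": [[-1, [0, 0, 0], 0], [-1, [0, 0, 0], 0], [-1, [0, 0, 0], 0], [-1, [0, 0, 0], 0], [-1, [0, 0, 0], 0]]}}

```text
time: 8.4
tool_pos: [0.5143, 0.271, 0.0653]
tool_rot: [0.6, 0.375, 0.599, -0.375]
contact_force: [-0.1, -0.1, 0.3]
gripper_width: 1.002
```

Request:
{"api": "play_rows", "payload": {"motion": [[-1, [0, 0, 0], 0], [-1, [0, 0, 0.02], 0], [-1, [0, 0, 0.06], 0], [-1, [0, 0, 0.1], 0], [-1, [0, 0, 0.13], 0]]}}

```text
time: 8.9
tool_pos: [0.5149, 0.2712, 0.1982]
tool_rot: [0.6, 0.376, 0.599, -0.374]
contact_force: [0.7, 0.5, 0.4]
gripper_width: 1.001
```

```bash
python3 - <<'E'
from h import *
s=state();print(s["tool_pos"])
for cam in ["wrist","scene"]:
    p,d=cams.grab_frame(cam);W=world(cam,d)
    if cam=="wrist":cv2.imwrite("pics/w3.png",p[:,:,::-1])
    m=(W[...,2]>.105)&(W[...,2]<.122)&(d>0)&(np.hypot(W[...,0]-.515,W[...,1]-.271)<.045)
    q=W[m];
    if len(q):
        print(cam,len(q),q.mean(0),q.min(0),q.max(0)); A=np.c_[q[:,:2],np.ones(len(q))];print(np.linalg.lstsq(A,q[:,2],rcond=None)[0])
E
```

```text
[0.51488991 0.27122794 0.19818426]
wrist 2411 [0.51816515 0.27285791 0.12036629] [0.48880131 0.24412295 0.10505651] [0.54434829 0.29966882 0.12199976]
[-0.03573874 -0.0205655   0.14449632]
scene 369 [0.52015283 0.27166559 0.1159105 ] [0.48914166 0.24158629 0.10545324] [0.54569999 0.29658581 0.12145894]
[-0.06101266 -0.03726017  0.15776872]
```

View pics/w3.png

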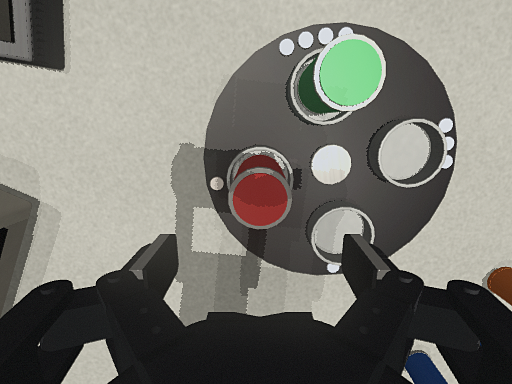

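Red stands upright in pocket one, with its lid at (260,198) inside the cup and within 2 mm of centre. Now the yellow tin at (.6135,-.277).

Request:
{"api": "play_rows", "payload": {"motion": [[-1, [0.009, -0.048, 0.005], 0], [-1, [0.018, -0.097, 0.005], 0], [-1, [0.026, -0.145, 0.005], 0], [-1, [0.035, -0.193, 0.005], 0], [-1, [0.044, -0.24, 0.005], 0]]}}

```text
time: 9.5
tool_pos: [0.5577, 0.0291, 0.1992]
tool_rot: [0.599, 0.375, 0.6, -0.375]
contact_force: [0.2, -0.7, -0.2]
gripper_width: 1.002
```

Request:
{"api": "play_rows", "payload": {"motion": [[-1, [0.009, -0.048, 0], 0], [-1, [0.018, -0.097, 0], 0], [-1, [0.026, -0.145, 0], 0], [-1, [0.035, -0.193, 0], 0], [-1, [0.044, -0.24, 0], 0]]}}

```text
time: 10.0
tool_pos: [0.6018, -0.211, 0.1989]
tool_rot: [0.599, 0.375, 0.6, -0.375]
contact_force: [1.2, -0.3, 0.2]
gripper_width: 1.004
```

Request:
{"api": "play_rows", "payload": {"motion": [[-1, [0.0105, -0.048, 0], 0], [-1, [0.0105, -0.068, -0.005], 0], [-1, [0.0105, -0.068, -0.02], 0], [-1, [0.0105, -0.068, -0.02], 0], [-1, [0.0105, -0.068, -0.02], 0]]}}

```text
time: 10.5
tool_pos: [0.612, -0.275, 0.1785]
tool_rot: [0.599, 0.375, 0.601, -0.374]
contact_force: [0.4, 0.5, -0.3]
gripper_width: 0.997
```

```bash
python3 - <<'E'
from h import *
print(state()["tool_pos"])
p,d=cams.grab_frame("wrist");cv2.imwrite("pics/w4.png",p[:,:,::-1])
W=world("wrist",d)
m=(W[...,2]>.09)&(W[...,2]<.106)&(d>0)
m&=(np.hypot(W[...,0]-.6135,W[...,1]+.277)<.045)
q=W[m];print(len(q),q.mean(0) if len(q) else 0,q.min(0),q.max(0),(q.min(0)+q.max(0))/2)
E
```

```text
[ 0.61196865 -0.27502645  0.17851553]
3241 [ 0.61486971 -0.27788904  0.1002293 ] [ 0.58599834 -0.3061946   0.09002035] [ 0.64110697 -0.25101772  0.10333725] [ 0.61355265 -0.27860616  0.0966788 ]
```

View pics/w4.png

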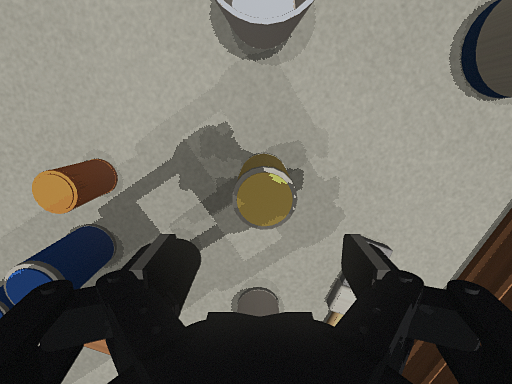

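The yellow lid is at (265,197), between the fingers and at the expected spot. Descending.

Request:
{"api": "play_rows", "payload": {"motion": [[-1, [0.0015, -0.003, -0.03], 0], [-1, [0.0015, -0.003, -0.06], 0], [-1, [0.0015, -0.003, -0.09], 0], [-1, [0.0015, -0.003, -0.12], 0], [-1, [0.0015, -0.003, -0.129], 0]]}}

```text
time: 11.05
tool_pos: [0.6124, -0.2774, 0.0478]
tool_rot: [0.598, 0.374, 0.602, -0.374]
contact_force: [-0.3, -0.2, -0.4]
gripper_width: 1.002
```

Request:
{"api": "play_rows", "payload": {"motion": [[-1, [0, 0, 0], 0], [-1, [0, 0, 0], 0]]}}

```text
time: 11.25
tool_pos: [0.6154, -0.28, 0.0533]
tool_rot: [0.601, 0.375, 0.599, -0.375]
contact_force: [0.9, -0.8, 0.9]
gripper_width: 1.0
```

Request:
{"api": "play_rows", "payload": {"motion": [[-1, [-0.0015, 0.0015, -0.002], 0], [1, [-0.0015, 0.0015, -0.002], 0], [1, [-0.0015, 0.0015, -0.002], 0], [1, [-0.0015, 0.0015, -0.002], 0], [1, [-0.0015, 0.0015, -0.002], 0]]}}

```text
time: 11.75
tool_pos: [0.6135, -0.2789, 0.0506]
tool_rot: [0.6, 0.375, 0.599, -0.375]
contact_force: [-1.4, 1.5, 5.1]
gripper_width: 0.641
```

Request:
{"api": "play_rows", "payload": {"motion": [[1, [0, 0, 0], 0], [1, [0, 0, 0], 0], [1, [0, 0, 0], 0]]}}

```text
time: 12.05
tool_pos: [0.6134, -0.2789, 0.0506]
tool_rot: [0.6, 0.375, 0.599, -0.375]
contact_force: [-0.6, 1.3, 5.4]
gripper_width: 0.646
```

Request:
{"api": "play_rows", "payload": {"motion": [[1, [0, 0, 0.02], 0], [1, [0, 0, 0.05], 0], [1, [0, 0, 0.09], 0], [1, [0, 0, 0.12], 0], [1, [0, 0, 0.13], 0]]}}

```text
time: 12.55
tool_pos: [0.614, -0.2794, 0.1829]
tool_rot: [0.601, 0.375, 0.598, -0.375]
contact_force: [0.6, 0.3, -1.6]
gripper_width: 0.644
```

Request:
{"api": "play_rows", "payload": {"motion": [[1, [-0.011, 0.04, 0], 0], [1, [-0.022, 0.08, 0], 0], [1, [-0.034, 0.124, 0], 0], [1, [-0.046, 0.168, 0], 0], [1, [-0.058, 0.212, 0], 0]]}}

```text
time: 13.05
tool_pos: [0.5527, -0.0648, 0.1765]
tool_rot: [0.598, 0.375, 0.601, -0.376]
contact_force: [0.4, -0.8, -2.2]
gripper_width: 0.644
```

Request:
{"api": "play_rows", "payload": {"motion": [[1, [-0.012, 0.044, 0], 0], [1, [-0.024, 0.088, 0], 0], [1, [-0.036, 0.132, 0], 0], [1, [-0.048, 0.175, 0], 0], [1, [-0.058, 0.212, 0], 0]]}}

```text
time: 13.55
tool_pos: [0.4945, 0.1472, 0.1768]
tool_rot: [0.599, 0.374, 0.601, -0.376]
contact_force: [-0.1, 0.2, -2.7]
gripper_width: 0.644
```

Request:
{"api": "play_rows", "payload": {"motion": [[1, [0, 0.005, 0], 0], [1, [0, 0.005, 0], 0], [1, [0, 0.005, 0], 0]]}}

```text
time: 13.85
tool_pos: [0.4964, 0.1496, 0.178]
tool_rot: [0.599, 0.375, 0.6, -0.376]
contact_force: [-0.1, 0.5, -2.0]
gripper_width: 0.643
```

```bash
python3 - <<'E'
from h import *
print(state()["tool_pos"])
p,d=cams.grab_frame("wrist");cv2.imwrite("pics/w5.png",p[:,:,::-1])
E
```

```text
[0.4963791  0.14964065 0.17800845]
```

View pics/w5.png

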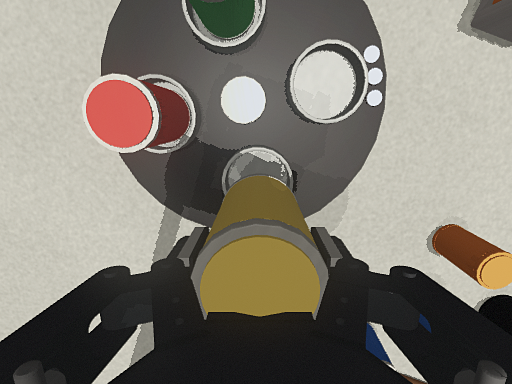

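The yellow tin is over the cup at (257,172), between red and the three-stud cup, which makes it pocket two. I'll lower it.

Request:
{"api": "play_rows", "payload": {"motion": [[1, [-0.001, 0.002, -0.02], 0], [1, [-0.001, 0.002, -0.045], 0], [1, [-0.001, 0.002, -0.07], 0], [1, [-0.001, 0.002, -0.09], 0], [1, [-0.001, 0.002, -0.1], 0]]}}

```text
time: 14.4
tool_pos: [0.4946, 0.1509, 0.0768]
tool_rot: [0.598, 0.375, 0.6, -0.377]
contact_force: [-0.0, -0.4, -3.8]
gripper_width: 0.641
```

Request:
{"api": "play_rows", "payload": {"motion": [[1, [0, 0, 0], 0], [1, [0, 0, 0], 0]]}}

```text
time: 14.6
tool_pos: [0.4965, 0.152, 0.0801]
tool_rot: [0.6, 0.376, 0.599, -0.375]
contact_force: [0.1, 0.9, -2.2]
gripper_width: 0.642
```

Request:
{"api": "play_rows", "payload": {"motion": [[1, [0, 0, -0.003], 0], [1, [0, 0, -0.006], 0], [1, [0, 0, -0.009], 0], [1, [0, 0, -0.011], 0], [1, [0, 0, -0.012], 0]]}}

```text
time: 15.1
tool_pos: [0.4955, 0.1525, 0.067]
tool_rot: [0.599, 0.375, 0.6, -0.375]
contact_force: [0.2, -0.6, -3.1]
gripper_width: 0.642
```

Request:
{"api": "play_rows", "payload": {"motion": [[1, [0, 0, -0.001], 0], [1, [0, 0, -0.001], 0]]}}

```text
time: 15.3
tool_pos: [0.4958, 0.1526, 0.0667]
tool_rot: [0.599, 0.375, 0.599, -0.375]
contact_force: [-0.9, 0.8, 1.1]
gripper_width: 0.644
```

Request:
{"api": "play_rows", "payload": {"motion": [[-1, [0, 0, 0], 0], [-1, [0, 0, 0], 0], [-1, [0, 0, 0], 0], [-1, [0, 0, 0], 0], [-1, [0, 0, 0], 0]]}}

```text
time: 15.8
tool_pos: [0.4959, 0.1525, 0.0664]
tool_rot: [0.6, 0.375, 0.599, -0.375]
contact_force: [0.2, 0.4, 0.4]
gripper_width: 0.998
```

Request:
{"api": "play_rows", "payload": {"motion": [[-1, [0, 0, 0], 0], [-1, [0, 0, 0.02], 0], [-1, [0, 0, 0.06], 0], [-1, [0, 0, 0.1], 0], [-1, [0, 0, 0.13], 0]]}}

```text
time: 16.3
tool_pos: [0.4964, 0.1526, 0.1991]
tool_rot: [0.6, 0.376, 0.599, -0.374]
contact_force: [0.6, -0.0, -0.4]
gripper_width: 0.997
```

```bash
python3 - <<'E'
from h import *
s=state();print(s["tool_pos"])
p,d=cams.grab_frame("wrist");W=world("wrist",d)
cv2.imwrite("pics/w6.png",p[:,:,::-1])
m=(W[...,2]>.105)&(W[...,2]<.122)&(d>0)&(np.hypot(W[...,0]-.4965,W[...,1]-.152)<.045)
q=W[m];print(len(q),q.mean(0),(q.min(0)+q.max(0))/2)
E
```

```text
[0.49637023 0.15259778 0.19913381]
2713 [0.50035335 0.15445829 0.1203962 ] [0.49894223 0.1537314  0.11350251]
```

View pics/w6.png

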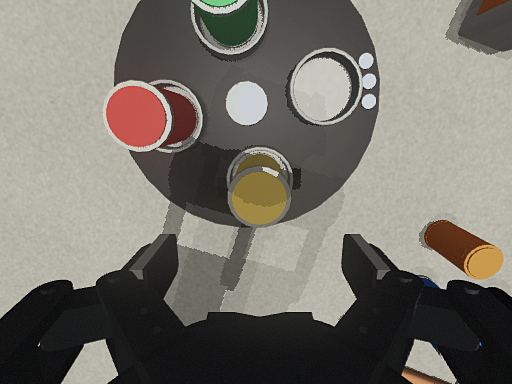

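Yellow stands in pocket two, lid at (260,196), within about 3 mm of centre. Now the larger blue tin at (.4396,-.1225).

Request:
{"api": "play_rows", "payload": {"motion": [[-1, [-0.01, -0.048, 0], 0], [-1, [-0.02, -0.096, 0], 0], [-1, [-0.03, -0.144, 0], 0], [-1, [-0.04, -0.192, 0], 0], [-1, [-0.05, -0.24, 0], 0]]}}

```text
time: 16.85
tool_pos: [0.445, -0.0892, 0.1963]
tool_rot: [0.6, 0.375, 0.599, -0.375]
contact_force: [-0.1, -0.2, 0.2]
gripper_width: 0.996
```

Request:
{"api": "play_rows", "payload": {"motion": [[-1, [-0.0065, -0.034, 0], 0], [-1, [-0.0065, -0.034, -0.01], 0], [-1, [-0.0065, -0.034, -0.02], 0], [-1, [-0.0065, -0.034, -0.02], 0], [-1, [-0.0065, -0.034, -0.02], 0]]}}

```text
time: 17.35
tool_pos: [0.4391, -0.1202, 0.1754]
tool_rot: [0.599, 0.374, 0.6, -0.374]
contact_force: [-0.7, 0.2, -0.3]
gripper_width: 1.001
```

```bash
python3 - <<'E'
from h import *
print(state()["tool_pos"])
p,d=cams.grab_frame("wrist");cv2.imwrite("pics/w7.png",p[:,:,::-1])
W=world("wrist",d)
m=(W[...,2]>.09)&(W[...,2]<.106)&(d>0)
m&=(np.hypot(W[...,0]-.4396,W[...,1]+.1225)<.045)
q=W[m];print(len(q),q.mean(0) if len(q) else 0,q.min(0),q.max(0),(q.min(0)+q.max(0))/2)
E
```

```text
[ 0.43906424 -0.1202052   0.17544678]
3307 [ 0.44002184 -0.12309086  0.0996776 ] [ 0.41079798 -0.15133388  0.09016571] [ 0.46627155 -0.09611557  0.10250178] [ 0.43853477 -0.12372472  0.09633374]
```

View pics/w7.png

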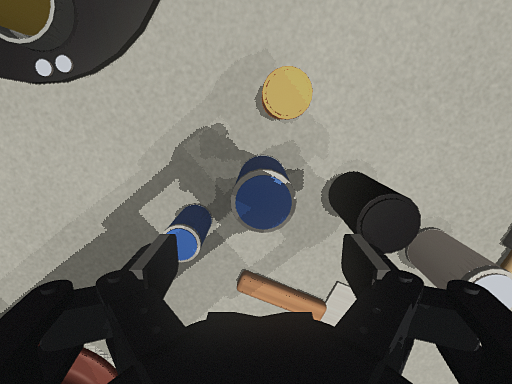

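The larger blue tin's lid is at (263,201), centred. The small blue tin at (183,243) and the black tin at (389,222) both clear the fingers. Descending.

Request:
{"api": "play_rows", "payload": {"motion": [[-1, [0, -0.002, -0.03], 0], [-1, [0, -0.002, -0.06], 0], [-1, [0, -0.002, -0.09], 0], [-1, [0, -0.002, -0.115], 0], [-1, [0, -0.002, -0.127], 0]]}}

```text
time: 17.9
tool_pos: [0.4382, -0.1221, 0.0472]
tool_rot: [0.599, 0.374, 0.601, -0.375]
contact_force: [-1.0, 0.9, -0.1]
gripper_width: 1.002
```

Request:
{"api": "play_rows", "payload": {"motion": [[-1, [0, 0, 0], 0], [-1, [0, 0, 0], 0]]}}

```text
time: 18.1
tool_pos: [0.4402, -0.1236, 0.0505]
tool_rot: [0.6, 0.375, 0.599, -0.375]
contact_force: [0.6, -0.2, 0.9]
gripper_width: 0.994
```

Request:
{"api": "play_rows", "payload": {"motion": [[1, [-0.0005, 0, 0], 0], [1, [-0.0005, 0, 0], 0], [1, [-0.0005, 0, 0], 0], [1, [-0.0005, 0, 0], 0], [1, [-0.0005, 0, 0], 0]]}}

```text
time: 18.6
tool_pos: [0.4398, -0.1239, 0.051]
tool_rot: [0.6, 0.375, 0.599, -0.375]
contact_force: [-0.3, 2.4, 6.0]
gripper_width: 0.641
```

Request:
{"api": "play_rows", "payload": {"motion": [[1, [0, 0, 0], 0], [1, [0, 0, 0], 0], [1, [0, 0, 0], 0]]}}

```text
time: 18.9
tool_pos: [0.4398, -0.1238, 0.051]
tool_rot: [0.6, 0.375, 0.599, -0.375]
contact_force: [-1.3, 1.5, 5.8]
gripper_width: 0.642
```

Request:
{"api": "play_rows", "payload": {"motion": [[1, [0, 0, 0.02], 0], [1, [0, 0, 0.05], 0], [1, [0, 0, 0.09], 0], [1, [0, 0, 0.12], 0], [1, [0, 0, 0.13], 0]]}}

```text
time: 19.4
tool_pos: [0.4403, -0.1243, 0.1829]
tool_rot: [0.602, 0.375, 0.597, -0.375]
contact_force: [0.2, -0.6, -3.5]
gripper_width: 0.639
```

Request:
{"api": "play_rows", "payload": {"motion": [[1, [0.03, 0.02, 0], 0], [1, [0.06, 0.045, 0], 0], [1, [0.09, 0.075, 0], 0], [1, [0.115, 0.11, 0], 0], [1, [0.14, 0.145, 0], 0]]}}

```text
time: 19.9
tool_pos: [0.5785, 0.0228, 0.1768]
tool_rot: [0.598, 0.375, 0.6, -0.376]
contact_force: [1.0, -1.3, -3.1]
gripper_width: 0.643
```

Request:
{"api": "play_rows", "payload": {"motion": [[1, [0.018, 0.037, 0], 0], [1, [0.03, 0.075, 0], 0], [1, [0.036, 0.105, 0], 0], [1, [0.036, 0.111, 0], 0], [1, [0.036, 0.111, 0], 0]]}}

```text
time: 20.4
tool_pos: [0.6136, 0.1332, 0.177]
tool_rot: [0.599, 0.374, 0.601, -0.375]
contact_force: [-0.4, -0.2, -3.3]
gripper_width: 0.644
```

Request:
{"api": "play_rows", "payload": {"motion": [[1, [0, 0, 0], 0], [1, [0, 0, 0], 0]]}}

```text
time: 20.6
tool_pos: [0.6143, 0.1312, 0.1787]
tool_rot: [0.599, 0.375, 0.599, -0.376]
contact_force: [0.2, 0.4, -3.1]
gripper_width: 0.64
```

```bash
python3 - <<'E'
from h import *
print(state()["tool_pos"])
p,d=cams.grab_frame("wrist");cv2.imwrite("pics/w8.png",p[:,:,::-1])
E
```

```text
[0.61432308 0.13117857 0.17866546]
```

View pics/w8.png

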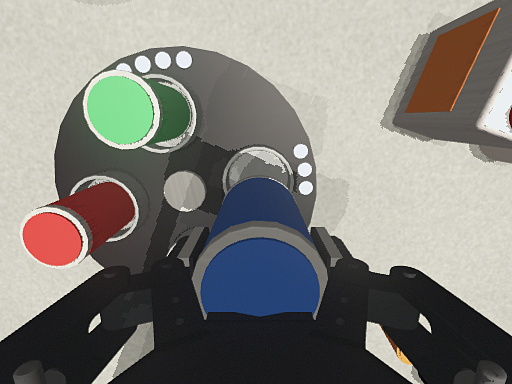

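The blue tin is over the three-stud cup at (258,172). I'll lower it.

Request:
{"api": "play_rows", "payload": {"motion": [[1, [0, 0.002, -0.02], 0], [1, [0, 0.002, -0.045], 0], [1, [0, 0.002, -0.07], 0], [1, [0, 0.002, -0.09], 0], [1, [0, 0.002, -0.1], 0]]}}

```text
time: 21.15
tool_pos: [0.6132, 0.1333, 0.0769]
tool_rot: [0.598, 0.375, 0.6, -0.376]
contact_force: [-1.3, 0.1, -3.2]
gripper_width: 0.642
```

Request:
{"api": "play_rows", "payload": {"motion": [[1, [0, 0, 0], 0], [1, [0, 0, 0], 0]]}}

```text
time: 21.35
tool_pos: [0.6154, 0.1341, 0.0803]
tool_rot: [0.6, 0.375, 0.599, -0.375]
contact_force: [0.5, -0.8, -3.4]
gripper_width: 0.644
```

Request:
{"api": "play_rows", "payload": {"motion": [[1, [0, 0, -0.003], 0], [1, [0, 0, -0.006], 0], [1, [0, 0, -0.009], 0], [1, [0, 0, -0.011], 0], [1, [0, 0, -0.012], 0]]}}

```text
time: 21.85
tool_pos: [0.6145, 0.1345, 0.0671]
tool_rot: [0.599, 0.375, 0.6, -0.375]
contact_force: [-0.6, 0.1, 0.7]
gripper_width: 0.638
```

Request:
{"api": "play_rows", "payload": {"motion": [[1, [0, 0, -0.001], 0], [1, [0, 0, -0.001], 0]]}}

```text
time: 22.05
tool_pos: [0.6149, 0.1346, 0.0672]
tool_rot: [0.6, 0.375, 0.599, -0.375]
contact_force: [-2.6, -0.8, 3.1]
gripper_width: 0.645
```

Request:
{"api": "play_rows", "payload": {"motion": [[-1, [0, 0, 0], 0], [-1, [0, 0, 0], 0], [-1, [0, 0, 0], 0], [-1, [0, 0, 0], 0], [-1, [0, 0, 0], 0]]}}

```text
time: 22.55
tool_pos: [0.6148, 0.1344, 0.0663]
tool_rot: [0.6, 0.375, 0.599, -0.375]
contact_force: [-1.0, 0.5, 0.5]
gripper_width: 1.002
```

Request:
{"api": "play_rows", "payload": {"motion": [[-1, [0, 0, 0], 0], [-1, [0, 0, 0.02], 0], [-1, [0, 0, 0.06], 0], [-1, [0, 0, 0.1], 0], [-1, [0, 0, 0.14], 0]]}}

```text
time: 23.05
tool_pos: [0.6144, 0.1345, 0.2075]
tool_rot: [0.599, 0.375, 0.6, -0.375]
contact_force: [1.1, 0.3, -0.8]
gripper_width: 1.002
```

Request:
{"api": "play_rows", "payload": {"motion": [[-1, [-0.02, -0.045, 0.01], 0], [-1, [-0.04, -0.09, 0.01], 0], [-1, [-0.06, -0.135, 0.01], 0], [-1, [-0.08, -0.18, 0.01], 0], [-1, [-0.1, -0.225, 0.01], 0]]}}

```text
time: 23.55
tool_pos: [0.5137, -0.092, 0.2165]
tool_rot: [0.6, 0.375, 0.599, -0.375]
contact_force: [0.1, -0.3, 0.7]
gripper_width: 0.999
```

Request:
{"api": "play_rows", "payload": {"motion": [[-1, [0, -0.04, 0], 0], [-1, [0, -0.06, 0], 0], [-1, [0, -0.06, 0], 0]]}}

```text
time: 23.85
tool_pos: [0.5144, -0.1529, 0.2165]
tool_rot: [0.599, 0.376, 0.599, -0.376]
contact_force: [0.8, 0.1, -0.9]
gripper_width: 1.0
```

```bash
python3 - <<'E'
from h import *
s=state();print(s["time"],s["tool_pos"],s["contact_force"])
for cam in ["top","scene"]:
    p,d=cams.grab_frame(cam);W=world(cam,d);cv2.imwrite(f"pics/{cam}9.png",p[:,:,::-1])
    for n,c,z in [("red",(.515,.271),.116),("yel",(.496,.152),.116),("blue",(.615,.1335),.116),("green",(.634,.252),.116),("white",(.45,-.349),.1)]:
        m=(W[...,2]>z-.007)&(W[...,2]<z+.006)&(d>0)&(np.hypot(W[...,0]-c[0],W[...,1]-c[1])<.04)
        q=W[m];
        if len(q)>50:
            A=np.c_[q[:,:2],np.ones(len(q))];k=np.linalg.lstsq(A,q[:,2],rcond=None)[0]
            print(cam,n,len(q),(q.mean(0)).round(4),k[:2].round(3))
E
```

```text
23.85 [ 0.51440145 -0.15291034  0.21645284] [ 0.7556402   0.13972203 -0.85844059]
top red 464 [0.5151 0.2697 0.1143] [-0.003  0.018]
top yel 459 [0.4972 0.1531 0.1142] [-0.005 -0.003]
top blue 448 [0.6145 0.1346 0.1143] [0.004 0.006]
top green 447 [0.635  0.2519 0.1141] [-0.002  0.016]
top white 448 [ 0.4501 -0.3493  0.0978] [ 0.009 -0.008]
scene red 353 [0.5193 0.271  0.1162] [-0.02  -0.032]
scene yel 287 [0.5017 0.1538 0.1163] [-0.032 -0.032]
scene blue 326 [0.6192 0.1356 0.1161] [-0.023 -0.024]
scene green 389 [0.6397 0.2535 0.1164] [-0.017 -0.007]
scene white 105 [ 0.46   -0.3467  0.0993] [-0.009 -0.054]
```

View pics/top9.png

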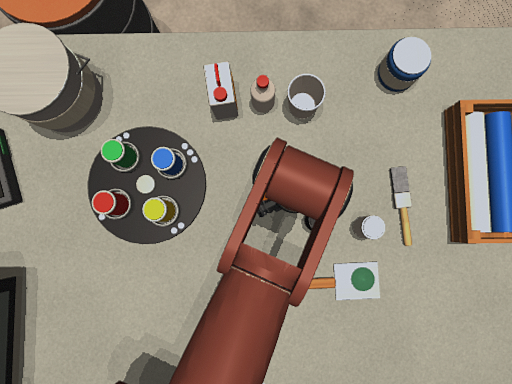

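View pics/scene9.png

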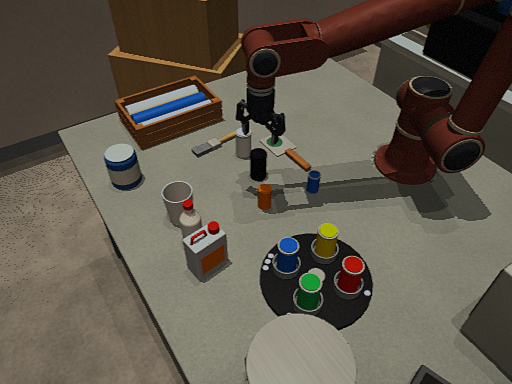

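All four tins stand level in their cups. In the top view the lids are red (103,202), yellow (155,209), blue (162,158) and green (112,150). Each lid is within about 1.5 mm of its pocket centre. The white tin and the bystanders haven't moved, and the gripper is clear of everything, so I'm handing in.

```bash
python3 -c "
from plant import workorder
print(workorder.job_done())"
```

```text
the job is handed in; nothing more can be done
None
```

I put the red tin in pocket one, the yellow tin in pocket two and the larger blue tin in pocket three, in that order. Each was lowered until the force reading showed it touching the floor, then released. I handed the job in at about 24 s.

- **Final check, top camera:** all four lids are within about 1.5 mm of their pocket centres. They sit at the right height (0.114 m measured, against 0.116 m nominal) and are level to within 0.02 rad. The green and white tins have not moved, nothing else on the bench looks shifted, and the gripper is open and clear.
- **Disagreement:** the scene camera puts the carrier tins 4–6 mm further out in x than the top camera, and the white tin about 10 mm out. It does this for the untouched green and white tins too, so I take it as that camera's partial view, not a misplaced tin.
- **Network result I didn't use:** when asked for the blue tin, the network ranked the black and orange tins first. I chose the blue one by colour and size from the picture.

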